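# Set the fork-spring length gauge to 100 mm and hold it open

### The job

I want to check these fork springs in the length gauge. First press the gauge's loose anvil down until it is fully home in its socket; then squeeze the lock button on the head of the telescoping arm, draw the arm out until its jaw stands at the 100 mm line of the rule (the third long line, counting the zero), and finish while still holding it steady there, because it springs shut when let go. Leave the springs, the brass sleeve and the screwdriver where they are.

Things in the scene. Friction and masses are not known exactly. Their poses are not given: they have to be found in the camera images.
- gauge: Spring length gauge bolted to the bench. Frame: origin at bench level under the arm's axis, in the plane of the rule's zero line; +x is the way the arm draws out, +z up. Dark base plate 12 mm thick, x -255 to 190, y -145 to 40 mm. Aluminium outer tube with dark mouth collar, 42 mm wide (64 at its feet), x -252 to -51, top z 64 mm. Two cradle rails along x at y -86 and -114, top z 20 mm.
- mark100 (a point): The 100 mm line of the steel rule, at gauge x = 100, y = -52, z = 13 mm. The rule lies on the base plate beside the arm (y -43 to -61 mm) with a line each 10 mm from 0 to 150 mm and longer lines at 0, 50, 100 and 150 mm.
- anvil_top (a point): Centre of the flat top of the anvil, a plain steel block 46 x 46 mm, 30 mm high, on a round stem in a 54 x 54 mm aluminium socket block, at gauge x = -23 mm, y = -100 mm. Its top is at z = 60 mm when home (underside flush on the socket) and 4 to 7 mm higher at the start.
- anvil (a joint): How far the anvil is pressed down, m: 0 = 7 mm proud, 0.007 = fully home on a hard stop. A tight O-ring: it slides down under a push of about 9 N straight down and stays where it is left.
- grip (a point): Centre of the place to pinch the arm's head, an aluminium block 50 mm long (gauge x), 36 wide (y), z 24 to 72 mm, on the telescoping bar's end. 51 mm above the bench, 21 below the head's top; moves with the arm; at gauge x = -25, y = 0 when shut. Across the button (y) the head measures 43 mm, 37 squeezed. Free beside it: 59 mm on the -y side (then the anvil); on +y nothing above the base plate.
- button_face (a point): Middle of the outer face of the lock button, a black ribbed plate 28 x 26 mm that stands out 7 mm on the head's +y side. It and the plain opposite side are pinched together.
- lock_button (a joint): How far the lock button is squeezed into the head (along gauge -y), m: 0 = out, 0.006 = fully in. Sprung: about 3 N to start, 7 N fully in. The latch, which holds the arm only when shut, lets go beyond 0.003; it has about 1 mm of play.
- jaw_edge (a point): Tip of the small blade under the jaw, on the rule's centre line (y = -52 mm): this edge is read on the rule. The jaw is a plate 8 mm thick (z 24 to 60 mm) on the front (+x) end of the head, reaching sideways to y = -125 mm; the blade is in line with its face towards the anvil. The jaw lies in front of fingers that pinch the head.
- gauge_arm (a joint): How far the arm is drawn out, m = reading of the jaw's face on the rule: 0 = shut, jaw on the anvil; end stop at 0.150. A return spring pulls it shut with 3 to 5 N all along; only the hand holds it when it is out.
- spring_a_mid (a point): Bystander: middle of a standing coil spring, 46 mm across, 100 mm high, loose beside the gauge. Leave it alone.
- spring_b_mid (a point): Bystander: middle of a standing coil spring, 46 mm across, 94 mm high. Leave it alone.
- sleeve_mid (a point): Bystander: middle of a brass sleeve (open cup), 58 mm across, 46 mm high. Leave it alone.
- driver_grip (a point): Bystander: handle of a screwdriver lying on the bench, 180 mm long. Leave it alone.

How it is judged:
By the outcome, as a careful person would: the job done as asked, in the order asked, and still so for the second after the job is handed in, while the arm keeps its last pose, push and grip.
It also fails if it takes over 38 s, if anything falls off the work surface, if the arm or the gripper's body presses on something with over 40 N, if the wrist force passes 120 N, or if a joint passes its speed limit or range.

### The arm

A 6-joint arm with a two-finger parallel gripper is mounted at the origin on the work surface. World frame = base frame: x ahead of the robot, y to its left, z up, the work surface at z = 0. Lengths are in mm, angles in rad, forces in N, time in s.
With the tool pointing down it reaches from about 350 to 875 mm from the base axis. Payload 4.2 kg.
Tool frame: the origin (TCP) lies at the very end of the fingers, on their centre line; the grasp point (between the pads) lies 19 mm behind it (arm.grip_point_offset is the distance from the TCP to the grasp point, in mm); z points along the fingers, y is the direction in which the jaws open and shut (so a half turn about z gives the same grasp; the last joint's range is limited). The gripper opens to 85 mm and grips with 20 to 120 N. Pads are 22 mm wide; open, the fingers measure 114 mm over their backs; the gripper's body (76 mm by 85 mm) begins 54 mm behind the grasp point. The pads swing forward as they close: fully open they stand 13 mm farther back than shut.
Start: joints at [-1.005, 0.385, 0.008, 0, -1.194, -0.259], TCP at [188.772, -595.789, 231.312] pointing down, gripper open.
Joint ranges: [-3.14, 3.14], [-1.21, 2.06], [-1.07, 1.41], [-3.16, 2.05], [-2.99, -0.16], [-3.1, 3.1]. Speed limits (rad/s): [2.79, 2.79, 3.14, 3.14, 3.14, 3.14].

### API

Orientations are given as a unit quaternion [x, y, z, w].
In Python, from bench import arm gives the robot as it stands.
- The arm moves only by the tool drive_tool, never from a script. Its argument "steps" is a list of rows, each a list of 5 numbers: the shift along the tool's x, y, z in m, then the turn about the tool's z in degrees, then the finger opening in m, from 0 to 0.0854. A call has 1 to 20 rows; each row shifts and turns the commanded pose from where the row before left it, along the tool's axes as they then stand; what a row does not reach is not made up. A row lasts 1/10 s, in which the tool goes at most 50 mm and 8.59 degrees, less where a joint would pass 70% of its speed; a pose out of reach is approached as far as the arm can. A call is refused whole if a number of a shift passes 0.05 or a number of a turn 8.59, either way. A call with a gripper value outside its range is refused whole. The fingers move at their own pace and stop on an object; the grip force is fixed at half the most. Time passes only in rows, so rows that do not move let the fingers close. It gives the time, the measured TCP pose, the force and the opening at its end, in the units of the state.
- arm.read_state(): the state, without advancing time (a new reading comes with each control period).
- arm.get_image(name): name is "side" or "top" or "wrist"; returns (picture, depth): 384x512x3 uint8, blue, green, red; 384x512 float32, mm along the optical axis (not along the pixel's ray), 0 where there is no reading.
- arm.camera_params(name): a dict with "K" (3x3 intrinsics, pixels), "dist" ([k1, k2, p1, p2, k3] as OpenCV has them; the pictures are not rectified), "world_to_cam" (4x4, takes a point from world to camera coordinates); the wrist camera has in their place "mount" (4x4, takes a point from camera to tool coordinates, whose origin is the TCP and whose axes are the flange's). Camera axes: x right, y up, looking along -z (the intrinsics and any distortion apply to the point x, -y, -z); pixel columns grow to the right and rows downward; lengths in mm; the calibration is good to about 2 mm. A picture is of the moment at which its call begins: read the wrist's pose just before it. camera_params takes no time and is no camera call.
- arm.job_done(): hands the job in, once; it reports no verdict.
The state is a dict: "clock": time; "joints": joint angles; "joint_vel": joint speeds; "joint_efforts": joint torques, N m; "position": TCP position; "ee_rot": TCP orientation; "contact_force": force on the tool from outside, world axes, zero at the start; "wrist_torque": the same for the moment, N m; "gripper_width": finger opening in mm.
Only numpy, scipy, OpenCV 4.12 (cv2) and the standard library are available. Lean on these libraries where they do the work, as an engineer would, in place of code of your own. Each camera call takes 0.05 s, during which the arm holds its last target.

## Working session

There is one attempt and no reset: what is moved stays moved. The work goes in short steps, Python scripts to look and compute and a tool call to move; the robot and the scene stay as the last step left them, time stands still between calls to the robot, and variables do not carry over. Pictures are saved under pics/ and viewed, and the job is handed in when it is done.

Besides the shell and the picture viewer there is one more tool, called after ">>>" as name(argument=value, ...), one argument or row to a line, values as JSON. drive_tool: Moves the arm, as the interface text tells. Its arguments: {"type":"object","properties":{"steps":{"type":"array"}},"required":["steps"]}

```bash
mkdir -p pics
cat > h.py <<'E'
from bench import arm
import numpy as np, cv2
def snap(n,f):
    s=arm.read_state(); im,d=arm.get_image(n); cv2.imwrite('pics/'+f+'.png',im); np.savez('/tmp/'+f,im=im,d=d,p=s['position'],q=s['ee_rot']); return im,d,s
def show():
    s=arm.read_state(); print({k:np.round(v,4).tolist() for k,v in s.items() if k in('clock','position','ee_rot','contact_force','gripper_width','joints')})
E
python3 - <<'E'
from h import *
show()
for n in('side','top','wrist'):
    snap(n,n+'0'); c=arm.camera_params(n); print(n,{k:np.round(v,4).tolist() for k,v in c.items()})
print(arm.grip_point_offset)
E
```

```text
{'clock': 0.0, 'joints': [-1.0054, 0.3856, 0.0066, -0.0005, -1.194, -0.2586], 'position': [188.6265, -595.2343, 230.1932], 'ee_rot': [-0.1527, 0.9883, 0.0011, -0.0002], 'contact_force': [0.0579, 0.4656, 0.162], 'gripper_width': 85.1714}
side {'K': [[353.8701, 0.0, 258.9898], [0.0, 353.8701, 193.2736], [0.0, 0.0, 1.0]], 'dist': [-0.0816, 0.0, 0.0, 0.0, 0.0], 'world_to_cam': [[0.9294, -0.369, -0.0032, -532.2571], [0.2014, 0.5, 0.8423, -153.1032], [-0.3091, -0.7835, 0.5391, -654.5843], [0.0, 0.0, 0.0, 1.0]]}
top {'K': [[364.9805, 0.0, 257.2109], [0.0, 364.9805, 199.9501], [0.0, 0.0, 1.0]], 'dist': [0.0306, 0.0, 0.0, 0.0, 0.0], 'world_to_cam': [[-0.0241, -0.9996, 0.0149, -53.104], [0.9806, -0.0207, 0.1949, -559.4903], [-0.1945, 0.0193, 0.9807, -642.4031], [0.0, 0.0, 0.0, 1.0]]}
wrist {'K': [[331.3202, 0.0, 255.2358], [0.0, 331.3202, 192.7003], [0.0, 0.0, 1.0]], 'dist': [-0.0301, 0.0, 0.0, 0.0, 0.0], 'mount': [[-0.0001, 0.9612, 0.2759, 70.4368], [1.0, 0.0002, -0.0005, 0.4694], [-0.0005, 0.2759, -0.9612, -143.0032], [0.0, 0.0, 0.0, 1.0]]}
18.700000000000003
```

View pics/top0.png

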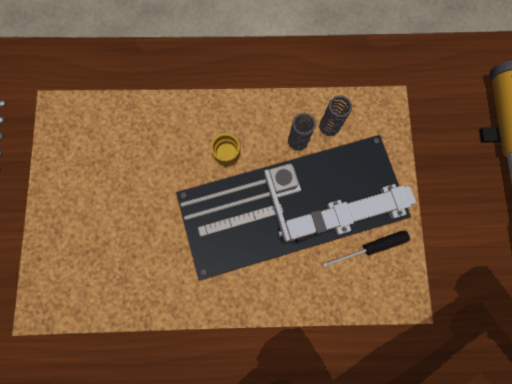

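View pics/side0.png

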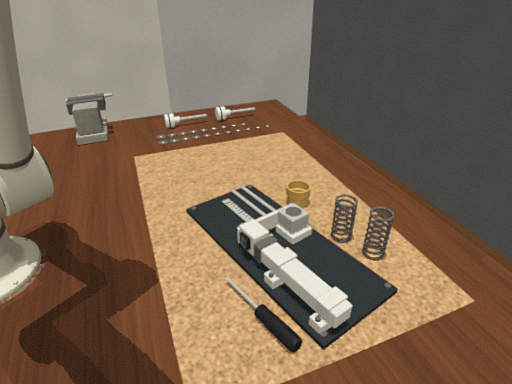

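View pics/wrist0.png

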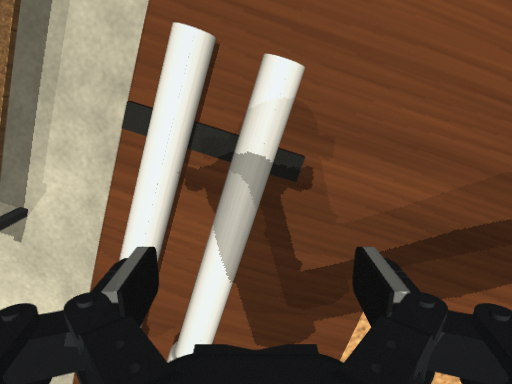

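The top view shows the gauge at about (180–415, 140–270), with the arm drawing out to the left. The anvil is near (284,177) and the head near (297,228). Springs are at (302,132) and (337,115), the sleeve at (226,148), the driver at (370,247). Next I'll deproject and fit the gauge frame.

```bash
cat >> h.py <<'E'
from scipy.spatial.transform import Rotation as R
def cloud(n,f):
    z=np.load('/tmp/'+f+'.npz'); d=z['d']; c=arm.camera_params(n)
    v,u=np.mgrid[0:384,0:512]; pts=np.stack([u.ravel(),v.ravel()],1).astype(np.float64)[:,None]
    n_=cv2.undistortPoints(pts,c['K'],np.array(c['dist']))[:,0]
    D=d.ravel(); P=np.stack([n_[:,0]*D,-n_[:,1]*D,-D],1)
    if n=='wrist':
        M=np.array(c['mount']); P=P@M[:3,:3].T+M[:3,3]; P=R.from_quat(z['q']).apply(P)+z['p']
    else:
        M=np.linalg.inv(c['world_to_cam']); P=P@M[:3,:3].T+M[:3,3]
    P[D==0]=np.nan
    return P.reshape(384,512,3),z['im']
E
python3 - <<'E'
from h import *
im=cv2.imread('pics/top0.png'); cv2.imwrite('pics/topz.png',cv2.resize(im[80:290,170:430],None,fx=2.8,fy=2.8,interpolation=cv2.INTER_CUBIC))
P,im=cloud('top','top0')
hsv=im.max(2).astype(int); 
roi=np.zeros((384,512),bool); roi[130:280,170:425]=1
for (u,v) in [(150,200),(230,250),(340,180),(284,177),(300,228),(370,208),(226,150)]: print(u,v,P[v,u].round(1))
m=roi&(hsv<60)&(P[...,2]>5)&(P[...,2]<22)
m=cv2.morphologyEx(m.astype(np.uint8),cv2.MORPH_OPEN,np.ones((3,3)))
# include anything above 7 in the plate hull (largest comp)
n,l,st,_=cv2.connectedComponentsWithStats(m); print(st[1:][st[1:,4]>100])
k=1+np.argmax(st[1:,4]); Q=P[(m>0)&roi]
Q=P[(m>0)]; r=cv2.minAreaRect(Q[:,:2].astype(np.float32)); print(r,cv2.boxPoints(r),np.median(Q[:,2]))
E
```

```text
150 200 [573.8 153.4  -0.7]
230 250 [467.  -10.5  13. ]
340 180 [ 604.5 -237.5   14.2]
284 177 [ 599.8 -117.8   65.1]
300 228 [ 500.6 -142.9   71.7]
370 208 [ 537.2 -278.9   60.1]
226 150 [676.6  -3.6   5.3]
[[ 279  138  118   81 5415]
 [ 178  169   87   33  846]
 [ 181  184   88   31  718]
 [ 184  197  156   73 4523]
 [ 351  213   44   20  424]]
((560.3701171875, -137.31846618652344), (247.53062438964844, 441.2850036621094), 14.757475852966309) [[ 384.48364   44.51913]
 [ 496.89136 -382.20908]
 [ 736.2566  -319.15607]
 [ 623.8489   107.57214]] 11.456517487805229
```

View pics/topz.png

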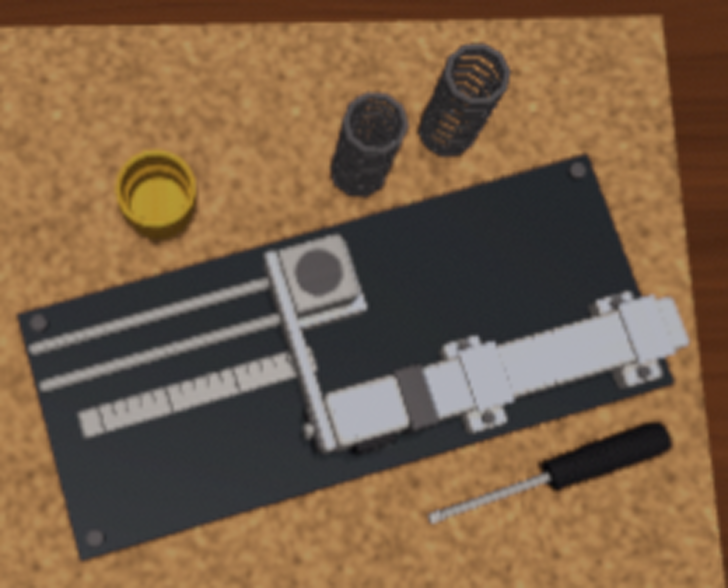

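```bash
cat >> h.py <<'E'
def ray(n,uv,z,f=None):
    c=arm.camera_params(n); q=cv2.undistortPoints(np.array(uv,float).reshape(-1,1,2),c['K'],np.array(c['dist']))[:,0]
    D=np.stack([q[:,0],-q[:,1],-np.ones(len(q))],1)
    if n=='wrist':
        Z=np.load('/tmp/'+f+'.npz'); M=np.eye(4); r=R.from_quat(Z['q']).as_matrix(); A=np.array(c['mount']); M[:3,:3]=r@A[:3,:3]; M[:3,3]=r@A[:3,3]+Z['p']
    else: M=np.linalg.inv(c['world_to_cam'])
    D=D@M[:3,:3].T; o=M[:3,3]; t=(np.asarray(z)-o[2])/D[:,2]; return o+D*t[:,None]
def rigid(G,W):
    G=np.asarray(G,float)[:,:2];W=np.asarray(W,float)[:,:2]; g=G.mean(0);w=W.mean(0); a=G-g;b=W-w
    th=np.arctan2((a[:,0]*b[:,1]-a[:,1]*b[:,0]).sum(),(a*b).sum()); c,s=np.cos(th),np.sin(th); r=np.array([[c,-s],[s,c]])
    t=w-r@g; return th,t,W-(G@r.T+t)
E
python3 - <<'E'
from h import *
uv=np.array([(20,314),(587,155),(80,558),(672,382)])/2.8+[170,80]
G=[(190,-145),(-255,-145),(190,40),(-255,40)]
W=ray('top',uv,[12]*4); th,t,e=rigid(G,W); print(W.round(1),np.degrees(th),t,e.round(1))
# points: anvil, head, zero
c,s=np.cos(th),np.sin(th)
for g in [(-23,-100),(-25,0),(75,0),(100,-52)]: print(g,(np.array([[c,-s],[s,c]])@g+t).round(1))
P,im=cloud('top','top0')
r=np.array([[c,-s],[s,c]]); g=(P[...,:2]-t)@r
for nm,m in [('anvil',(P[...,2]>58)&(abs(g[...,0]+23)<40)&(abs(g[...,1]+100)<40)&(g[...,0]<0-3)),('head',(P[...,2]>68)&(abs(g[...,0]+25)<50)&(abs(g[...,1])<40))]:
    q=g[m]; print(nm,m.sum(),np.percentile(q,[2,50,98],axis=0).round(1),np.median(P[m][:,2]))
print(R.from_quat(arm.read_state()['ee_rot']).as_matrix().round(3))
E
```

```text
[[ 586.4   95.7   12. ]
 [ 700.2 -328.2   12. ]
 [ 412.2   51.    12. ]
 [ 526.4 -374.    12. ]] 104.96534866357118 [ 497.1766217  -121.03273644] [[-1.8 -4.3]
 [-2.9  1.8]
 [ 2.8 -1.2]
 [ 2.   3.7]]
(-23, -100) [ 599.7 -117.4]
(-25, 0) [ 503.6 -145.2]
(75, 0) [477.8 -48.6]
(100, -52) [521.6 -11. ]
anvil 525 [[ -45.  -123. ]
 [ -24.2 -100.4]
 [  -3.7  -78.8]] 64.67011711511748
head 494 [[-48.7 -18.5]
 [-24.8  -1.5]
 [ -1.8  15.1]] 71.32774615578938
[[-0.953 -0.302 -0.001]
 [-0.302  0.953  0.002]
 [ 0.     0.002 -1.   ]]
```

```bash
cat >> h.py <<'E'
TH=np.radians(104.97); T=np.array([497.2,-121.0])
def setg(): return np.array([[np.cos(TH),-np.sin(TH)],[np.sin(TH),np.cos(TH)]])
def w2g(p): return (np.asarray(p)[...,:2]-T)@setg()
def g2w(g): return np.asarray(g)@setg().T+T
E
python3 - <<'E'
from h import *
P,im=cloud('top','top0'); g=w2g(P)
m=(P[...,2]>30)&(g[...,1]<-128)&(g[...,1]>-330)&(abs(g[...,0])<300)
n,l,st,c=cv2.connectedComponentsWithStats(m.astype(np.uint8))
for i in range(1,n):
    if st[i,4]>15:
        q=l==i; h=P[...,2][q].max(); hh=q&(P[...,2]>h-12); print(c[i],h,g[hh].min(0).round(),g[hh].max(0).round(),g[hh].mean(0).round())
s=arm.read_state(); p=s['position']; rr=R.from_quat(s['ee_rot']).as_matrix()
tgt=np.r_[g2w([-23,-100]),130]; print(tgt, rr.T@(tgt-p)); print(np.degrees(np.arctan2(rr[1,1],rr[0,1])))
E
```

```text
[336.81220657 112.15492958] 101.66489076055802 [-183. -218.] [-139. -173.] [-160. -197.]
[301.97639123 128.5227656 ] 95.83906726228815 [-108. -204.] [ -64. -162.] [ -86. -182.]
[225.27697842 147.07553957] 47.98453180819263 [  39. -226.] [  96. -169.] [  67. -197.]
[ 599.74732592 -117.38808265  130.        ] [-536.24384673  331.4602453   100.96643048]
107.56965217136074
```

>>> drive_tool(
  steps=[
    [-0.036, 0.022, 0, 0, 0],
    [-0.036, 0.022, 0, 0, 0],
    [-0.036, 0.022, 0, 0, 0],
    [-0.036, 0.022, 0, 0, 0],
    [-0.036, 0.022, 0, 0, 0],
    [-0.036, 0.022, 0, 0, 0],
    [-0.036, 0.022, 0, 0, 0],
    [-0.036, 0.022, 0, 0, 0],
    [-0.036, 0.022, 0, 0, 0],
    [-0.036, 0.022, 0, 0, 0],
    [-0.036, 0.022, 0, 0, 0],
    [-0.036, 0.022, 0, 0, 0],
    [-0.036, 0.022, 0, 0, 0],
    [-0.036, 0.022, 0, 0, 0],
    [-0.036, 0.022, 0, 0, 0],
    [0, 0, 0, 8.5, 0],
    [0, 0, 0, 8.5, 0],
    [0, 0, 0, 8.5, 0],
    [0, 0, 0, 8.5, 0],
    [0, 0, 0, 8.5, 0],
  ],
)

```text
clock: 2.15
position: [603.7, -118.0, 230.8]
ee_rot: [0.219, 0.976, -0.0, -0.001]
contact_force: [0.2, -0.0, 1.1]
gripper_width: 0.0
```

>>> drive_tool(
  steps=[
    [0, 0, 0, 8.5, 0],
    [0, 0, 0, 8.5, 0],
    [0, 0, 0, 8.5, 0],
    [0, 0, 0, 8.5, 0],
    [0, 0, 0, 8.5, 0],
    [0, 0, 0, 7.5, 0],
    [0, 0, 0, 0, 0],
  ],
)

```text
clock: 2.85
position: [603.7, -118.1, 230.9]
ee_rot: [0.608, 0.794, -0.0, -0.0]
contact_force: [0.2, 0.0, -0.8]
gripper_width: 0.2
```

Run:
```python
from h import *
show(); snap('wrist','w1')
s=arm.read_state(); p=s['position']; rr=R.from_quat(s['ee_rot']).as_matrix(); print(rr.round(3),np.degrees(np.arctan2(rr[1,1],rr[0,1])))
P,im=cloud('wrist','w1'); g=w2g(P)
m=(P[...,2]>57)&(P[...,2]<70)&(abs(g[...,1]+100)<30)&(g[...,0]<-1)&(g[...,0]>-55); print(m.sum(),np.percentile(g[m],[1,50,99],axis=0).round(1),np.median(P[m][:,2]))
```

```text
{'clock': 2.85, 'joints': [0.0695, 0.3686, -0.0177, -0.0002, -1.1853, -2.9477], 'position': [603.6728, -118.0807, 230.9082], 'ee_rot': [0.6082, 0.7938, -0.0002, -0.0004], 'contact_force': [0.1864, 0.0082, -0.7763], 'gripper_width': 0.1888}
[[-0.263  0.965 -0.001]
 [ 0.965  0.263  0.   ]
 [ 0.    -0.001 -1.   ]] 15.226161615651318
2137 [[ -44.2 -123.5]
 [ -21.9 -100.9]
 [  -1.1  -78.6]] 65.48686433190258
```

View pics/w1.png

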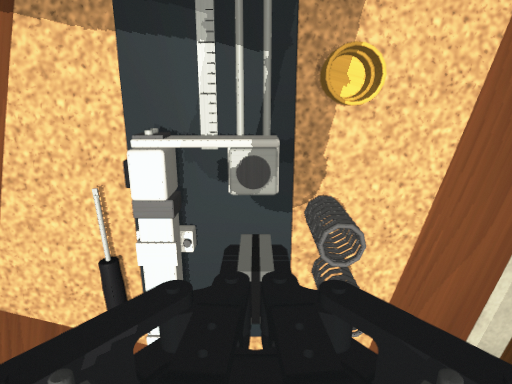

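The wrist view shows the anvil at (253,172), the jaw bar at (205,142), the head at (152,175) and the rule at (206,60). The tool is right above the anvil. But j6 is -2.95, too close to its limit for the draw, so I'll use the half turn after pressing. First I'll refine the gauge frame from this view.

Run:
```python
from h import *
im=cv2.imread('pics/w1.png'); cv2.imwrite('pics/w1z.png',cv2.resize(im[0:200,110:300],None,fx=4,fy=4,interpolation=cv2.INTER_CUBIC)[:600*4//3])
P,_=cloud('wrist','w1'); g=w2g(P); z=P[...,2]
m=(z>50)&(z<62)&(g[...,0]>-3)&(g[...,0]<14)&(g[...,1]<-25)&(g[...,1]>-120)
q=g[m]; print('jaw',m.sum(),np.percentile(q,[1,50,99],axis=0).round(1),np.percentile(z[m],[5,50,95])); 
print('jaw slope deg',np.degrees(np.polyfit(q[:,1],q[:,0],1)[0]))
m=(z>68)&(z<78)&(abs(g[...,1])<25)&(g[...,0]<5)&(g[...,0]>-60)
print('head',np.percentile(g[m],[1,50,99],axis=0).round(1),np.median(z[m]))
m=(z>8)&(z<30)&(g[...,0]>20)&(g[...,0]<180)&(abs(g[...,1]+52)<14)&(im.min(2)>110)
q=g[m]; print('rule',m.sum(),np.percentile(q,[1,50,99],axis=0).round(1),np.degrees(np.polyfit(q[:,0],q[:,1],1)[0]),np.median(z[m]))
m=(abs(g[...,0]-100)<30)&(abs(g[...,1]-0)<20);print('plate z',np.median(z[m]))
```

```text
jaw 944 [[   0.9 -119.4]
 [   5.6  -75.3]
 [   9.   -26. ]] [55.50149224 60.0707547  61.32795514]
jaw slope deg 0.34311063764989475
head [[-48.8 -18.7]
 [-22.7  -2. ]
 [  0.4  16.1]] 72.13920939720327
rule 2083 [[ 22.  -61.4]
 [ 81.4 -52.1]
 [138.1 -43.3]] 0.35079055379434615 13.269017068832142
plate z 12.515326840078075
```

View pics/w1z.png

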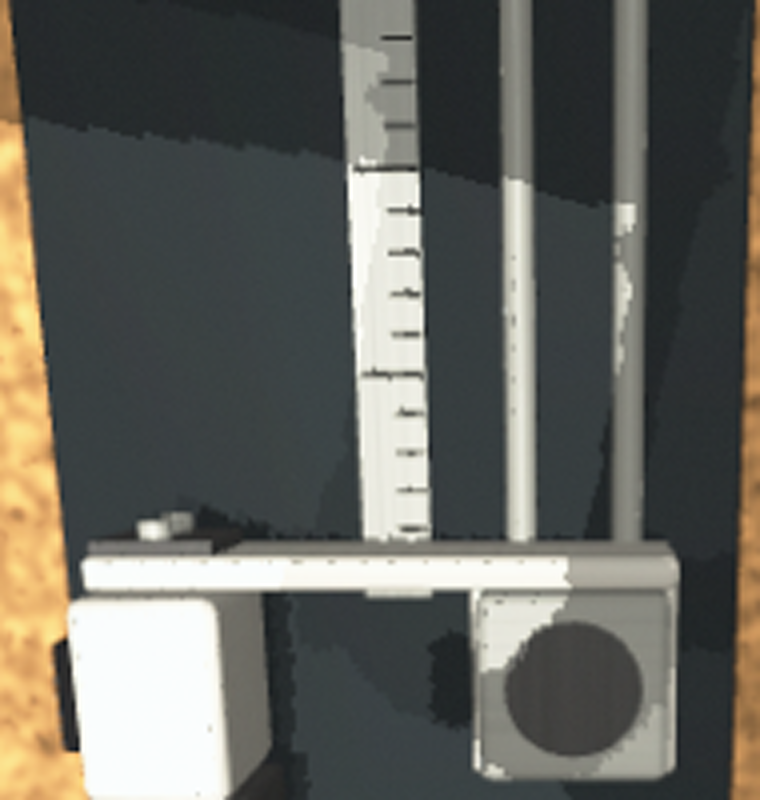

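The zoomed view shows the 100 mm line at zoom (385,168) and the 50 mm line at zoom (393,374).

```bash
sed -i 's/TH=np.radians(104.97)/TH=np.radians(105.3)/' h.py
python3 - <<'E'
from h import *
W=ray('wrist',np.array([(385,168.5),(393,374.5)])/4+[110-.4,-.4],[13,13],'w1'); print(W.round(1),w2g(W).round(2))
P,_=cloud('wrist','w1'); g=w2g(P); z=P[...,2]
m=(z>64)&(z<67.5)&(abs(g[...,1]+100)<28)&(g[...,0]<0)&(g[...,0]>-55);q=g[m];print('anvil',np.percentile(q,[1,99],axis=0).mean(0))
m=(z>70)&(z<78)&(abs(g[...,1])<25)&(g[...,0]<1)&(g[...,0]>-60);print('head',np.percentile(g[m],[1,99],axis=0),np.percentile(g[m],[1,99],axis=0).mean(0))
s=arm.read_state();print('tcp g',w2g(s['position']))
E
```

```text
[[522.2 -10.1  13. ]
 [535.5 -58.4  13. ]] [[100.38 -53.42]
 [ 50.28 -53.44]]
anvil [ -22.7075449  -100.84884309]
head [[-47.42758778 -17.91054046]
 [ -0.32949481  15.988772  ]] [-23.8785413   -0.96088423]
tcp g [ -25.28308617 -103.50729845]
```

```bash
sed -i 's/^TH=.*/TH=np.radians(105.3); T=np.array([497.89,-120.5])/' h.py; python3 -c "
from h import *
print(w2g([522.2,-10.1]),w2g(arm.read_state()['position']))"
```

```text
[100.07238515 -52.57997556] [ -25.58329248 -102.7098173 ]
```

>>> drive_tool(
  steps=[
    [0.0026, -0.0027, 0.03, 0, 0],
    [0, 0, 0.04, 0, 0],
    [0, 0, 0.04, 0, 0],
    [0, 0, 0.035, 0, 0],
    [0, 0, 0.01, 0, 0],
    [0, 0, 0.003, 0, 0],
    [0, 0, 0, 0, 0],
  ],
)

```text
clock: 3.6
position: [601.7, -116.4, 74.5]
ee_rot: [0.608, 0.794, 0.0, 0.001]
contact_force: [-0.3, -0.0, 0.2]
gripper_width: 0.3
```

>>> drive_tool(
  steps=[
    [0, 0, 0.006, 0, 0],
    [0, 0, 0.002, 0, 0],
    [0, 0, 0.001, 0, 0],
    [0, 0, 0.001, 0, 0],
    [0, 0, 0.001, 0, 0],
    [0, 0, 0.001, 0, 0],
    [0, 0, 0, 0, 0],
  ],
)

```text
clock: 4.3
position: [601.0, -116.3, 62.8]
ee_rot: [0.608, 0.794, 0.0, 0.001]
contact_force: [-1.3, 1.7, 5.5]
gripper_width: 0.1
```

>>> drive_tool(
  steps=[
    [0, 0, 0.001, 0, 0],
    [0, 0, 0.001, 0, 0],
    [0, 0, 0, 0, 0],
  ],
)

```text
clock: 4.6
position: [601.0, -116.3, 60.8]
ee_rot: [0.608, 0.794, 0.0, 0.001]
contact_force: [-1.9, 1.9, 5.7]
gripper_width: 0.2
```

>>> drive_tool(
  steps=[
    [0, 0, 0.001, 0, 0],
    [0, 0, 0, 0, 0],
  ],
)

```text
clock: 4.8
position: [601.0, -116.3, 60.1]
ee_rot: [0.608, 0.794, 0.0, 0.001]
contact_force: [-2.3, 0.8, 6.3]
gripper_width: -0.1
```

>>> drive_tool(
  steps=[
    [0, 0, 0.001, 0, 0],
    [0, 0, 0, 0, 0],
  ],
)

```text
clock: 5.0
position: [601.0, -116.3, 60.1]
ee_rot: [0.608, 0.794, 0.0, 0.001]
contact_force: [-4.6, 2.3, 12.0]
gripper_width: 0.1
```

>>> drive_tool(
  steps=[
    [0, 0, 0.001, 0, 0],
    [0, 0, 0.001, 0, 0],
    [0, 0, 0, 0, 0],
  ],
)

```text
clock: 5.3
position: [601.1, -116.3, 60.0]
ee_rot: [0.607, 0.794, 0.0, 0.001]
contact_force: [-8.1, 3.6, 20.3]
gripper_width: 0.6
```

>>> drive_tool(
  steps=[
    [0, 0, -0.01, 0, 0.01],
    [0, 0, -0.04, 0, 0.085],
    [0, 0, -0.05, 0, 0.085],
    [0, 0, -0.045, 0, 0.085],
    [0, 0, 0, 0, 0.085],
  ],
)

```text
clock: 5.8
position: [604.8, -116.9, 208.9]
ee_rot: [0.608, 0.794, 0.004, 0.007]
contact_force: [-0.1, -0.1, -0.4]
gripper_width: 67.6
```

Run:
```python
from h import *
show(); snap('wrist','w2')
P,_=cloud('wrist','w2'); g=w2g(P); z=P[...,2]
m=(abs(g[...,1]+100)<18)&(g[...,0]<-5)&(g[...,0]>-40);print('anvil z',m.sum(),np.percentile(z[m],[5,25,50,75,95]))
m=(abs(g[...,1])<12)&(g[...,0]<-5)&(g[...,0]>-40);print('head z',m.sum(),np.percentile(z[m],[5,50,95]))
```

```text
{'clock': 5.8, 'joints': [0.0729, 0.3773, -0.0627, 0.0029, -1.1147, -2.9514], 'position': [604.8314, -116.8522, 208.8542], 'ee_rot': [0.6077, 0.7941, 0.0043, 0.0069], 'contact_force': [-0.0839, -0.081, -0.417], 'gripper_width': 67.5718}
anvil z 7445 [ 60.08207664 283.24059422 288.85851591 292.69449752 297.29629852]
head z 1081 [71.35653552 72.45616888 73.45763097]
```

View pics/w2.png

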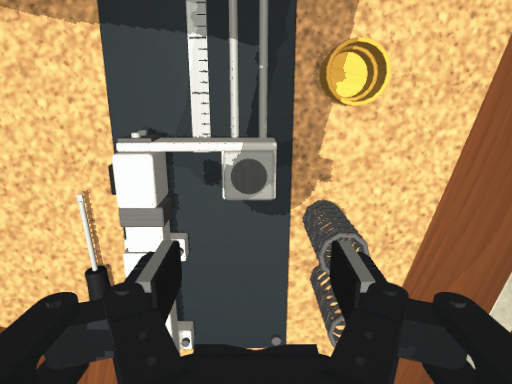

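>>> drive_tool(
  steps=[
    [0, -0.02, 0, -8.57, 0.085],
    [0, 0, 0, -8.57, 0.085],
    [0, 0, 0, -8.57, 0.085],
    [0, 0, 0, -8.57, 0.085],
    [0, 0, 0, -8.57, 0.085],
    [0, 0, 0, -8.57, 0.085],
    [0, 0, 0, -8.57, 0.085],
    [0, 0, 0, -8.57, 0.085],
    [0, 0, 0, -8.57, 0.085],
    [0, 0, 0, -8.57, 0.085],
    [0, 0, 0, -8.57, 0.085],
    [0, 0, 0, -8.57, 0.085],
    [0, 0, 0, -8.57, 0.085],
    [0, 0, 0, -8.57, 0.085],
    [0, 0, 0, -8.57, 0.085],
    [0, 0, 0, -8.57, 0.085],
    [0, 0, 0, -8.57, 0.085],
    [0, 0, 0, -8.57, 0.085],
    [0, 0, 0, -8.57, 0.085],
    [0, 0, 0, -8.57, 0.085],
  ],
)

```text
clock: 7.85
position: [580.6, -121.5, 198.9]
ee_rot: [0.748, -0.664, -0.001, 0.001]
contact_force: [-0.3, 0.4, -0.0]
gripper_width: 85.0
```

>>> drive_tool(
  steps=[
    [0, 0.04, 0, -8.57, 0.085],
    [0, 0.04, 0, 0, 0.085],
    [0, 0, 0, 0, 0.085],
    [0, 0, 0, 0, 0.085],
  ],
)

```text
clock: 8.25
position: [502.1, -136.6, 200.0]
ee_rot: [0.793, -0.609, -0.0, 0.0]
contact_force: [0.1, 0.8, 0.3]
gripper_width: 84.7
```

Run:
```python
from h import *
P,_=cloud('wrist','w2'); g=w2g(P); z=P[...,2]
m=(abs(g[...,1]+100)<18)&(g[...,0]<-5)&(g[...,0]>-40)&(z<100);print('anvil z',m.sum(),np.percentile(z[m],[5,25,50,75,95]))
m=(abs(g[...,1]-25)<12)&(g[...,0]<-5)&(g[...,0]>-40)&(z>20)&(z<68);print('button g',g[m].mean(0),np.percentile(g[m],[2,98],axis=0),z[m].max(),z[m].mean())
show(); s=arm.read_state(); rr=R.from_quat(s['ee_rot']).as_matrix(); print(w2g(s['position']),np.degrees(np.arctan2(rr[1,1],rr[0,1])),rr.round(3))
snap('wrist','w3')
```

```text
anvil z 1507 [59.41904051 60.14392744 60.6012075  61.13766118 61.82959511]
button g [-24.75812516  20.89800901] [[-38.32462428  18.45336199]
 [-12.07858799  23.57917931]] 66.24293118720252 64.14889379728719
{'clock': 8.25, 'joints': [0.0464, 0.2341, -0.2937, -0.0001, -1.0435, 0.2156], 'position': [502.1464, -136.635, 199.9513], 'ee_rot': [0.7934, -0.6087, -0.0002, 0.0001], 'contact_force': [0.0792, 0.7964, 0.2849], 'gripper_width': 84.6728}
[-16.6862981    0.15204908] -164.9886323601572 [[ 0.259 -0.966 -0.001]
 [-0.966 -0.259  0.   ]
 [-0.     0.    -1.   ]]
```

View pics/w3.png

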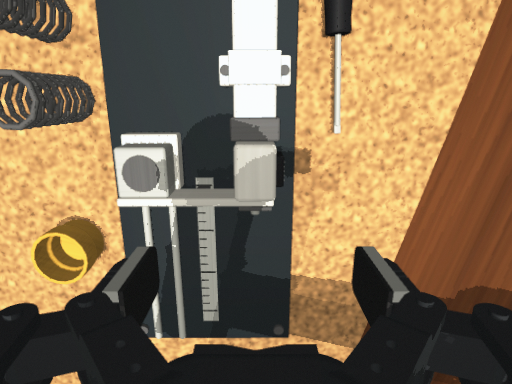

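Wrist view: anvil top z is about 60.5, so it's home (the head top reads 72.3 against a nominal 72). The head is at (255,170) and the jaw's back edge at (200,195). Now aligning over the head and descending.

>>> drive_tool(
  steps=[
    [0.0083, 0.0005, 0.03, -0.3, 0.085],
    [0, 0, 0.04, 0, 0.085],
    [0, 0, 0.04, 0, 0.085],
    [0, 0, 0.03, 0, 0.085],
    [0, 0, 0.02, 0, 0.085],
    [0, 0, 0.01, 0, 0.085],
    [0, 0, 0, 0, 0.085],
    [0, 0, 0, 0, 0.085],
  ],
)

```text
clock: 9.1
position: [505.7, -144.5, 30.8]
ee_rot: [0.795, -0.606, 0.001, -0.0]
contact_force: [-0.4, -0.4, 0.3]
gripper_width: 84.9
```

Run:
```python
from h import *
show(); s=arm.read_state(); rr=R.from_quat(s['ee_rot']).as_matrix(); print(w2g(s['position']),np.degrees(np.arctan2(rr[1,1],rr[0,1])))
snap('wrist','w4'); snap('side','s4')
a=cv2.imread('pics/s4.png')[120:340,160:420]; cv2.imwrite('pics/s4z.png',cv2.resize(a,None,fx=2.7,fy=2.7))
```

```text
{'clock': 9.1, 'joints': [0.0305, 0.4576, -0.4756, 0.0005, -0.6363, 0.2375], 'position': [505.7333, -144.5127, 30.771], 'ee_rot': [0.7954, -0.6061, 0.0006, -0.0003], 'contact_force': [-0.3984, -0.3688, 0.2668], 'gripper_width': 84.9425}
[-25.23127895  -1.22900116] -164.62241554943847
```

View pics/w4.png

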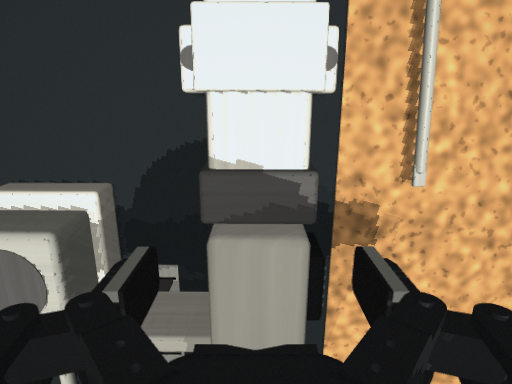

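View pics/s4z.png

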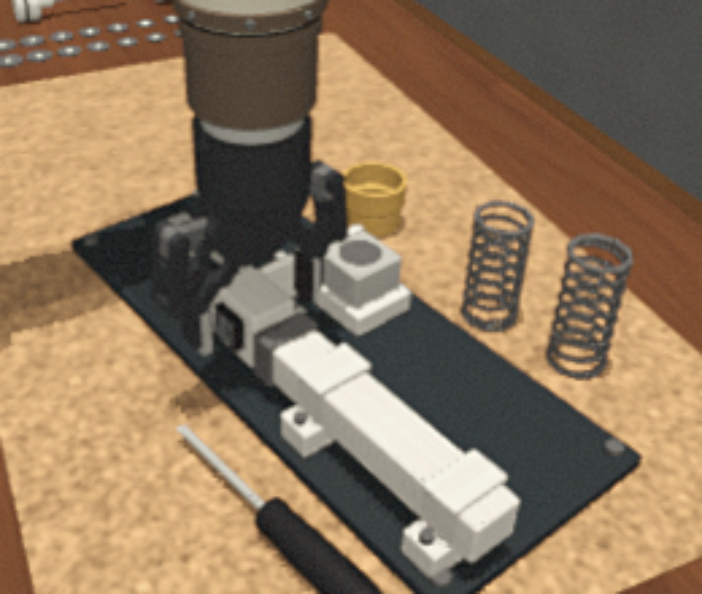

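>>> drive_tool(
  steps=[
    [0, 0.0015, 0.001, 0, 0.06],
    [0, 0, 0, 0, 0.045],
    [0, 0, 0, 0, 0.03],
    [0, 0, 0, 0, 0.02],
    [0, 0, 0, 0, 0.02],
    [0, 0, 0, 0, 0.02],
    [0, 0, 0, 0, 0.02],
  ],
)

```text
clock: 9.9
position: [504.9, -144.6, 30.4]
ee_rot: [0.796, -0.606, 0.001, -0.001]
contact_force: [2.3, 4.2, 6.1]
gripper_width: 35.5
```

Run:
```python
from h import *
show(); s=arm.read_state(); print(w2g(s['position']))
snap('wrist','w5'); snap('side','s5')
a=cv2.imread('pics/s5.png')[160:300,180:330]; a=cv2.resize(a,None,fx=3.5,fy=3.5,interpolation=cv2.INTER_CUBIC); cv2.imwrite('pics/s5z.png',a)
```

```text
{'clock': 9.9, 'joints': [0.0304, 0.4566, -0.4794, 0.0006, -0.6316, 0.2384], 'position': [504.8924, -144.634, 30.3925], 'ee_rot': [0.7956, -0.6058, 0.0014, -0.0009], 'contact_force': [2.2886, 4.1767, 6.1239], 'gripper_width': 35.4881}
[-25.12634609  -0.38591899]
```

View pics/w5.png

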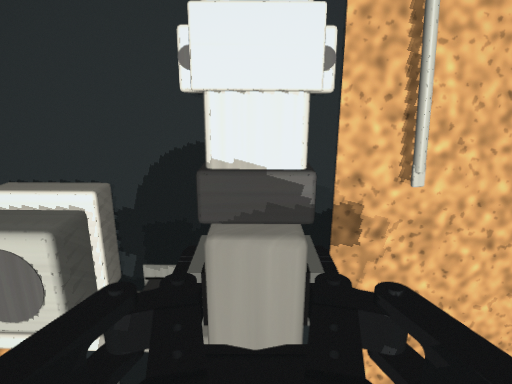

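View pics/s5z.png

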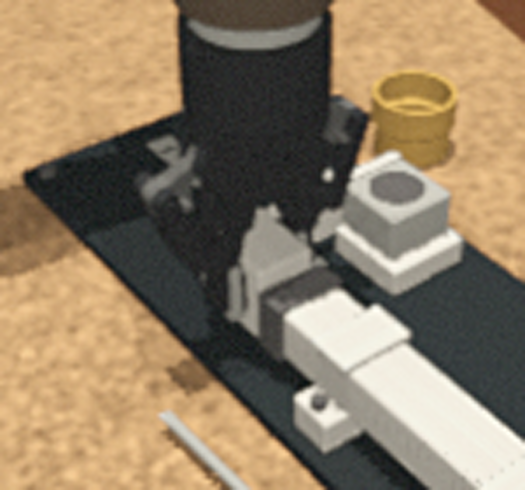

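Width is 35.5, so the button is fully in. Draw out along tool -x.

>>> drive_tool(
  steps=[
    [-0.002, 0, 0, 0, 0.02],
    [-0.004, 0, 0, 0, 0.02],
    [-0.006, 0, 0, 0, 0.02],
    [-0.008, 0, 0, 0, 0.02],
    [0, 0, 0, 0, 0.02],
  ],
)

```text
clock: 10.5
position: [499.7, -125.6, 30.4]
ee_rot: [0.796, -0.606, 0.002, -0.001]
contact_force: [4.0, -2.0, 5.5]
gripper_width: 35.5
```

Run:
```python
from h import *
show(); s=arm.read_state(); print(w2g(s['position']))
```

```text
{'clock': 10.5, 'joints': [0.0698, 0.444, -0.5049, 0.0019, -0.618, 0.1983], 'position': [499.7491, -125.5655, 30.3794], 'ee_rot': [0.7957, -0.6057, 0.0018, -0.0009], 'contact_force': [4.0032, -1.9754, 5.5483], 'gripper_width': 35.4511}
[-5.37655906 -0.45654796]
```

>>> drive_tool(
  steps=[
    [-0.01, 0, 0, 0, 0.02],
    [-0.012, 0, 0, 0, 0.02],
    [-0.012, 0, 0, 0, 0.02],
    [-0.012, 0, 0, 0, 0.02],
    [-0.012, 0, 0, 0, 0.02],
    [-0.01, 0, 0, 0, 0.02],
    [-0.007, 0, 0, 0, 0.02],
    [-0.004, 0, 0, 0, 0.02],
    [-0.001, 0, 0, 0, 0.02],
    [0, 0, 0, 0, 0.02],
    [0, 0, 0, 0, 0.02],
  ],
)

```text
clock: 11.6
position: [478.9, -48.6, 30.3]
ee_rot: [0.796, -0.606, 0.002, -0.001]
contact_force: [6.2, -2.5, 5.2]
gripper_width: 35.2
```

Run:
```python
from h import *
show(); s=arm.read_state(); print(w2g(s['position']))
for n in('wrist','side','top'): snap(n,n+'6')
a=cv2.imread('pics/side6.png')[130:300,170:340]; cv2.imwrite('pics/side6z.png',cv2.resize(a,None,fx=3.5,fy=3.5,interpolation=cv2.INTER_CUBIC))
a=cv2.imread('pics/top6.png')[130:290,170:430]; cv2.imwrite('pics/top6z.png',cv2.resize(a,None,fx=3,fy=3,interpolation=cv2.INTER_CUBIC))
```

```text
{'clock': 11.6, 'joints': [0.238, 0.402, -0.588, 0.0024, -0.5769, 0.0294], 'position': [478.9389, -48.6405, 30.3475], 'ee_rot': [0.7956, -0.6058, 0.0018, -0.0011], 'contact_force': [6.2442, -2.5384, 5.1793], 'gripper_width': 35.2454}
[74.31325065 -0.68238264]
```

View pics/wrist6.png

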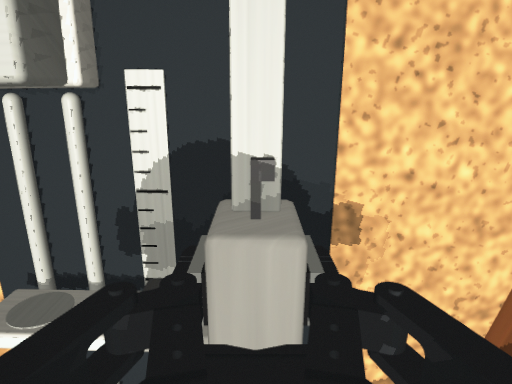

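View pics/side6z.png

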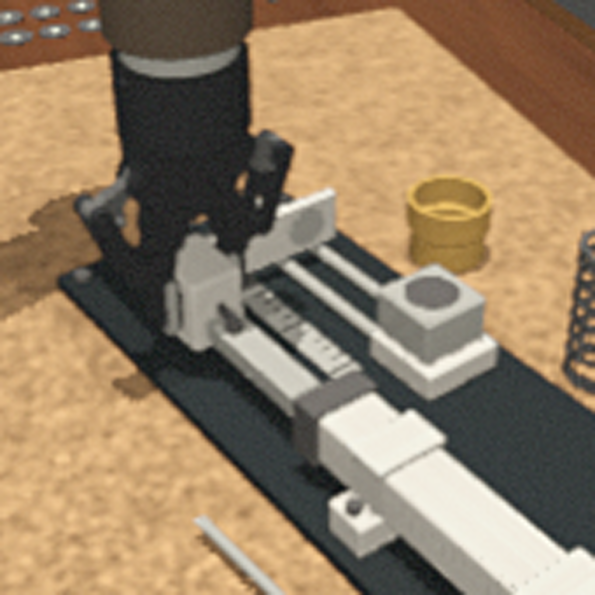

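View pics/top6z.png

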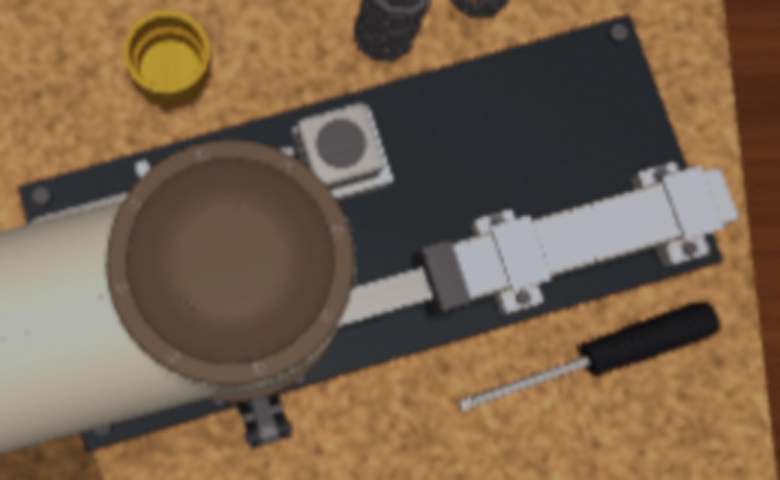

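Wrist view: rule zero line near (143,88), 50 line near (151,190), head still held at (255,285), with its back edge near v=235 as before. The side view shows the jaw clear of the anvil near the far part of the rule. Next I'll measure any slip and the reading.

Run:
```python
from h import *
for f in('w5','wrist6'):
    P,im=cloud('wrist',f); g=w2g(P); z=P[...,2]
    Z=np.load('/tmp/'+f+'.npz'); tc=w2g(Z['p'])
    rows=[];zz=[]
    for u in range(222,292,2):
        v=np.where((z[150:330,u]>69)&(z[150:330,u]<76))[0]
        if len(v): rows.append(v[0]+150); zz.append(g[v[0]+150,u,0])
    print(f,np.median(rows),np.mean(rows),'edge g',np.median(zz),'rel tcp',np.median(zz)-tc[0])
    # intensity/gradients
    pr=im[200:260,235:275].mean((1,2)); print(np.round(pr[15:50]).astype(int).tolist())
im=cv2.imread('pics/wrist6.png'); g_=cv2.cvtColor(im,cv2.COLOR_BGR2GRAY)
for lo,hi in((80,97),(182,198),(205,290)):
    p=g_[lo:hi,142:152] if lo<100 else g_[lo:hi,148:158]
    print(lo,np.round(p.mean(1)).astype(int).tolist())
cv2.imwrite('pics/w6z.png',cv2.resize(im[60:300,100:330],None,fx=2.5,fy=2.5,interpolation=cv2.INTER_CUBIC))
W=ray('wrist',[(144,88),(152,190.5)],[13,13],'wrist6'); print(w2g(W))
```

```text
w5 235.0 235.05714285714285 edge g -49.97033013806893 rel tcp -24.843984047784456
[55, 54, 54, 54, 54, 54, 51, 48, 54, 96, 103, 103, 103, 102, 102, 103, 103, 102, 103, 105, 110, 115, 120, 126, 132, 138, 141, 142, 143, 144, 145, 145, 146, 146, 146]
wrist6 235.0 234.85714285714286 edge g 49.38363367898973 rel tcp -24.929616968208116
[107, 108, 107, 107, 117, 122, 123, 123, 123, 123, 123, 123, 123, 122, 122, 122, 123, 122, 123, 126, 132, 138, 144, 151, 158, 165, 168, 169, 170, 172, 172, 173, 173, 174, 174]
80 [244, 244, 244, 244, 243, 236, 84, 37, 56, 135, 208, 226, 244, 243, 243, 244, 243]
182 [168, 168, 168, 168, 168, 168, 165, 133, 61, 18, 48, 141, 165, 166, 167, 166]
205 [165, 165, 165, 165, 114, 82, 147, 158, 164, 164, 164, 164, 164, 164, 163, 163, 158, 152, 152, 141, 137, 137, 90, 49, 109, 132, 133, 133, 133, 133, 133, 133, 133, 132, 132, 133, 133, 133, 133, 133, 29, 42, 132, 132, 133, 132, 132, 132, 132, 132, 132, 132, 132, 132, 132, 131, 127, 40, 46, 132, 132, 132, 133, 145, 157, 162, 160, 160, 159, 159, 159, 159, 144, 59, 44, 46, 48, 47, 47, 47, 47, 47, 47, 42, 35]
[[  0.28301783 -52.3048486 ]
 [ 49.79542075 -52.57055152]]
```

View pics/w6z.png

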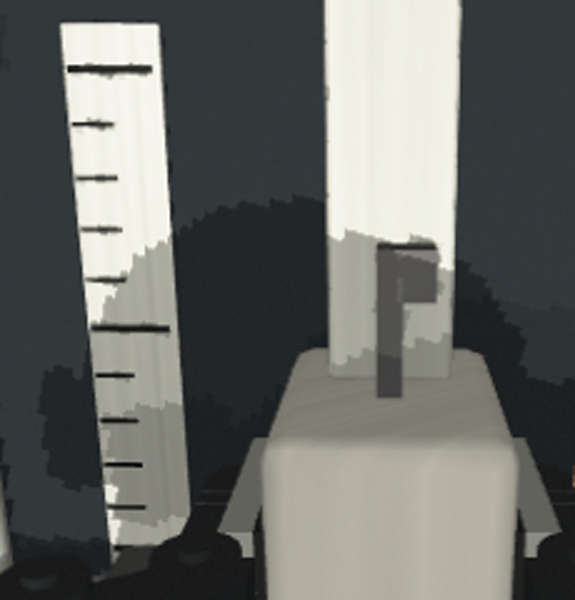

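All 11 lines from 0 to 100 are visible, with the 100 line right beside the jaw at zoom (130,547). No slip; the reading is about 99.4 mm. Adding 0.5 mm.

>>> drive_tool(
  steps=[
    [-0.0006, 0, 0, 0, 0.02],
    [0, 0, 0, 0, 0.02],
    [0, 0, 0, 0, 0.02],
    [0, 0, 0, 0, 0.02],
    [0, 0, 0, 0, 0.02],
  ],
)

```text
clock: 12.25
position: [478.8, -48.2, 30.4]
ee_rot: [0.796, -0.606, 0.002, -0.001]
contact_force: [5.3, -2.6, 6.2]
gripper_width: 35.2
```

Run:
```python
from h import *
show(); s=arm.read_state(); print(w2g(s['position']), w2g(s['position'])[0]+25.13)
im,_,_=snap('wrist','w7')
cv2.imwrite('pics/w7z.png',cv2.resize(im[240:300,120:200],None,fx=9,fy=9,interpolation=cv2.INTER_CUBIC))
P,_=cloud('wrist','w7'); g=w2g(P)
z=P[...,2]; e=[g[150+np.where((z[150:330,u]>69)&(z[150:330,u]<76))[0][0],u,0] for u in range(222,292,2)]; print('edge+50',np.median(e)+50)
m=(abs(g[...,1]+100)<18)&(g[...,0]<-5)&(g[...,0]>-40)&(z<100);print('anvil',m.sum(),np.median(z[m]))
P,_=cloud('top','top6');g=w2g(P);z=P[...,2];m=(abs(g[...,1]+100)<15)&(g[...,0]<-5)&(g[...,0]>-40)&(z<100);print('anvil top cam',m.sum(),np.median(z[m]))
snap('side','s7');P,_=cloud('side','s7');g=w2g(P);z=P[...,2]
m=(z>28)&(z<56)&(abs(g[...,0]-100)<14)&(g[...,1]<-75)&(g[...,1]>-120);print('jaw face side',m.sum(),np.percentile(g[m][:,0],[10,50,90]))
m=(z>35)&(z<56)&(abs(g[...,0]+46)<12)&(g[...,1]<-80)&(g[...,1]>-120);print('anvil back face side (exp -46)',m.sum(),np.percentile(g[m][:,0],[10,50,90]))
```

```text
{'clock': 12.25, 'joints': [0.2391, 0.4018, -0.5884, 0.0025, -0.5766, 0.0281], 'position': [478.822, -48.184, 30.351], 'ee_rot': [0.7956, -0.6058, 0.0018, -0.0011], 'contact_force': [5.2677, -2.6065, 6.1851], 'gripper_width': 35.1609}
[74.78446819 -0.69006756] 99.91446819436597
edge+50 99.96733468008446
anvil 142 60.02968033630713
anvil top cam 273 59.83011961150817
jaw face side 161 [ 98.02270366  99.13602675 100.11524838]
anvil back face side (exp -46) 115 [-47.5022976  -46.70253344 -45.53670986]
```

View pics/w7z.png

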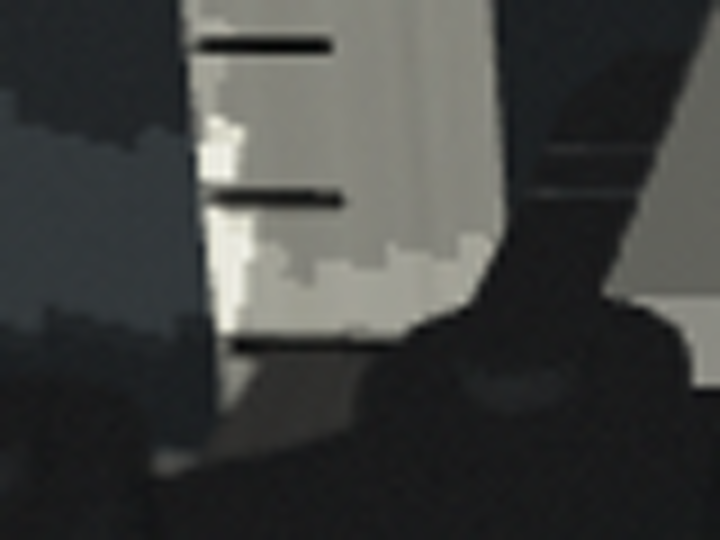

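The blade's face begins exactly at the 100 line (zoom (235–400,345)). All estimates agree on 99.8–100.0 mm, and the hold is steady. Handing in.

```bash
python3 -c "
from h import *
print(arm.job_done()); show()"
```

```text
the job is handed in; nothing more can be done
None
the job is handed in; nothing more can be done
```

The anvil is fully home and the arm is drawn out to the 100 mm line. The gripper was still pinching the head, holding it there, when I handed in at about 12.4 s.

- **Anvil:** I pushed it down until it stopped moving at z = 60.0 mm, with the force rising to about 20 N. The cameras afterwards read its top at 59.8–60.6 mm, against 60 mm nominal.
- **Lock button:** the gripper closed to about 35.5 mm, under the 37 mm squeezed size, so I took the button as fully in. The latch let go.
- **Reading:** the wrist picture shows the blade right at the 100 mm line.

| Check | Reading (mm) |
|---|---|
| Tool travel | 99.9 |
| Back edge of the head | 100.0 |
| Side camera | 99.1 raw, about 99.8 after a 0.7 mm bias seen on the anvil |

- **Grip:** the head did not slip in the fingers during the draw.
- **Springs, sleeve and screwdriver:** I never moved the gripper near them. The parts of them visible in the last pictures look unmoved, but I did not measure them again.

No check failed. The only disagreement was the side camera's raw reading. The one-second hold after hand-in could not be checked, because the robot gives no readings after that.

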